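# Weigh the cheese from the back row

### The arm

A 6-joint arm with a two-finger parallel gripper is mounted at the origin on the work surface. World frame = base frame: x ahead of the robot, y to its left, z up, the work surface at z = 0. Lengths are in m, angles in rad, forces in N, time in s.
With the tool pointing down it reaches from about 0.325 to 0.85 m from the base axis. Payload 15.5 kg.
Tool frame: the origin (TCP) lies at the very end of the fingers, on their centre line; the grasp point (between the pads) lies 19 mm behind it (robot.tcp_to_grasp is the distance from the TCP to the grasp point, in m); z points along the fingers, y is the line along which they close (so a half turn about z gives the same grasp; the last joint's range is limited). The gripper opens to 91 mm and grips with 3 to 60 N. Pads are 32 mm wide; open, the fingers measure 118 mm over their backs; the gripper's body (76 mm by 178 mm) begins 60 mm behind the grasp point.
Start: joints at [1.077, 0.494, 1.345, -0, 1.302, -0.096], TCP at [0.243, 0.576, 0.214] pointing down, gripper open.
Joint ranges: [-2.91, 2.91], [-0.82, 2.16], [0.22, 2.67], [-1.22, 4.37], [0.12, 2.79], [-3.08, 3.08]. Speed limits (rad/s): [1.89, 1.89, 2.57, 3.01, 3.01, 3.01].

### API

Orientations are given as a unit quaternion [w, x, y, z].
In Python, from cell import monitor, viewer, finish_job, robot gives the robot as it stands.
- The arm moves only by the tool arm_command, never from a script. Its argument "moves" is a list of rows, each an object with "delta_pos": the shift along the tool's x, y, z in m, a list of three; "dr": the turn, a rotation vector about the tool's x, y, z in degrees, a list of three; "claw": the closure, from -1 (fully open) to 1 (shut). A call has 1 to 20 rows; each row is the pose to reach, as a shift and turn from the pose commanded when the call began, along the tool's axes at that moment; what a row does not reach only later rows make up. A row lasts 1/12 s, in which the tool goes at most 41.7 mm and 7.16 degrees, less where a joint would pass 70% of its speed; a pose out of reach is approached as far as the arm can. A call with a gripper value outside its range is refused whole. The fingers move at their own pace and stop on an object; "force" is the grip in N (left out, the last holds). Time passes only in rows, so rows that repeat a pose let the fingers close. It gives the time, the measured TCP pose, the force, the opening and the grip force at its end, in the units of the state.
- monitor.sense(): the state, without advancing time (a new reading comes with each control period).
- viewer.capture(name): name is "side" or "top"; returns a dict with "color" (420x560x3 uint8, blue, green, red), "depth" (420x560 float32, m along the optical axis (not along the pixel's ray), 0 where there is no reading), "fovy" (degrees; the focal length in pixels is half the picture's height over the tangent of half this angle, whatever the lens; pixels are square), "cx", "cy" (the principal point, pixels), "R" (3x3) and "t" (3): a world point X has camera coordinates R X + t. Camera axes: x right, y down, z forward; pixel columns grow to the right and rows downward; lengths in m; the calibration is good to about 2 mm. A picture is of the moment at which its call begins.
- finish_job(): hands the job in; it is judged then, once.
Trained networks look in a picture, given as the dict that the camera call returned (one of the last four; its "shot" number tells which), for a name from the list of things; names that differ only in an ending like _2 or _b are one class to them, and where a whole thing is asked for, a point or a joint stands for the part that bears it (a point fixed in the world has none). Each returns a list of dicts, best first, with "p" (0 to 1); they miss things now and then, are a little off and sometimes report something else, mostly with a low value. They report only what shows in the picture. A call takes as long as a camera call. They do not tell look-alikes from the thing itself.
- viewer.spot_in(target, picture): "centre" ([x, y, z] in m, in the coordinates of the camera as it stood for that picture, good to about 4 mm: the middle of the surface that is visible of it).
- viewer.mark_of(target, picture): "centre" ([x, y, z] in m, in the coordinates of the camera as it stood for that picture, good to about 4 mm: a listed point, or the origin of a listed thing).
The state is a dict: "t": time; "qpos": joint angles; "qd": joint speeds; "effort": joint torques, N m; "tool_pos": TCP position; "orientation": TCP orientation; "wrist_force": force on the tool from outside, world axes, zero at the start; "ft_torque": the same for the moment, N m; "gripper_width": opening from 0.0 (shut) to 1.0 (fully open); "grip_force": force on a finger pad.
Only numpy, scipy, OpenCV 4.12 (cv2) and the standard library are available. Lean on these libraries where they do the work, as an engineer would, in place of code of your own. Each camera call takes 0.05 s, during which the arm holds its last target. There are 200 camera calls.

### The job

A customer wants the flat oblong cheese from the back of the slate display weighed: first move all three cheeses that stand in front of it (log, barrel and square block) upright onto the wooden side board, leaving the oblong one where it is; then set the oblong cheese gently, lying flat, in the middle of the scale's pan, and only then put the three back upright, each exactly where it stood before. Do not disturb the small jar and the small wedge on the slate.

Things in the scene. Friction and masses are not known exactly. Their poses are not given: they have to be found in the camera images.
- slab: The wanted cheese: flat oblong ivory cheese with brown rind on top and bottom, 50 (its x) x 110 (its y) x 42 mm high, about 230 g. Origin: centre of the underside, z up. It lies at the back of the slate, long side along the slate's y (within 0.06 rad), its front about 10 to 27 mm behind the three front cheeses.
- log: Slim white goat cheese log standing on end, 44 mm in diameter, 85 mm high, paper band round the middle, about 150 g. Origin: centre of the underside, z up. One of the three front cheeses, which stand side by side along the slate's y, centres about 100 mm apart, in any order.
- barrel: Round barrel-shaped straw-yellow cheese, 54 mm in diameter, 60 mm high, edges sloped for 12 mm at top and bottom, small paper disc on top, about 160 g. Origin: centre of the underside, z up. One of the three front cheeses.
- block: Upright square straw-yellow block of cheese, 48 x 48 x 75 mm high, sides along its x and y, which lie within 0.1 rad of the slate's, pale band round the middle, about 200 g. Origin: centre of the underside, z up. One of the three front cheeses.
- display: The fixed dark slate display board, 250 (its x) x 310 (its y) x 15 mm high; cheeses stand on its top, 15 mm above the origin. Origin: centre of the underside; +x points to its back, away from the robot (yaw within 0.2 rad of the world). Low white wire rail, 40 mm high, with two small blank cards reaching 51 mm, along the back edge 120 mm behind the origin.
- side_board: The fixed empty wooden side board, 270 (its x) x 130 (its y) x 18 mm high, to the left or right of the slate. Origin: centre of the underside, top 18 mm above it; long side along its x, roughly away from the robot (yaw within 0.2 rad).
- scale: The fixed white counter scale on the other side of the slate, with a square steel pan of 180 x 180 mm, yaw within 0.2 rad. Origin: under the centre of the pan at table height; the pan's top is 55 mm above it. Its lower grey keypad (36 mm high) reaches from 98 to 153 mm towards its -x, the robot's side.
- jar: Small amber jar with a brass lid, 38 mm in diameter, 55 mm high, at the left (+y) back corner of the slate, loose; leave it alone. Origin: centre of the underside.
- wedge: Small ivory wedge of cheese, a triangular prism about 45 mm long and 30 mm high, lying at the right (-y) back corner of the slate, loose; leave it alone. Origin: near the middle of the underside.
Things that resemble listed ones, but are neither listed nor needed, are in the scene too. Leave any black or pink look-alike of the log alone.

How it is judged:
On the way, in this order (a step that is already met when the one before it is completed fails the run):
1. log, barrel and block all stand on the wooden side board while the oblong cheese is still in its place (x of log in the frame of side_board between -0.13 and 0.13 m and y of log in the frame of side_board between -0.06 and 0.06 m and z of log in the frame of side_board between 0.012 and 0.024 m and angle between each of log, barrel, block's own z axis and vertical below 0.15 rad and x of barrel in the frame of side_board between -0.13 and 0.13 m and y of barrel in the frame of side_board between -0.06 and 0.06 m and z of barrel in the frame of side_board between 0.012 and 0.024 m and x of block in the frame of side_board between -0.13 and 0.13 m and y of block in the frame of side_board between -0.06 and 0.06 m and z of block in the frame of side_board between 0.012 and 0.024 m and distance of slab from where it was at the start of the episode below 0.02 m), for 0.2 s.
2. the oblong cheese rests flat in the middle of the scale's pan, the three others still on the side board (horizontal distance between slab and scale below 0.02 m and z of slab in the frame of scale between 0.05 and 0.061 m and angle between slab's own z axis and vertical below 0.1 rad and linear speed of slab below 0.02 m/s and x of log in the frame of side_board between -0.13 and 0.13 m and y of log in the frame of side_board between -0.06 and 0.06 m and z of log in the frame of side_board between 0.012 and 0.024 m and angle between each of log, barrel, block's own z axis and vertical below 0.15 rad and x of barrel in the frame of side_board between -0.13 and 0.13 m and y of barrel in the frame of side_board between -0.06 and 0.06 m and z of barrel in the frame of side_board between 0.012 and 0.024 m and x of block in the frame of side_board between -0.13 and 0.13 m and y of block in the frame of side_board between -0.06 and 0.06 m and z of block in the frame of side_board between 0.012 and 0.024 m), for 0.2 s.
At the end, for the whole second after the job is handed in: Log, barrel and block stand upright (within 0.1 rad) and at rest, each within 15 mm of where it stood at the start; the oblong cheese lies flat and at rest on the scale's pan, its centre within 20 mm of the pan's centre; jar and wedge are within 20 mm of where they were (distance of each of log, barrel, block from where it was at the start of the episode below 0.015 m and angle between each of log, barrel, block, slab's own z axis and vertical below 0.1 rad and linear speed of each of log, barrel, block, slab below 0.02 m/s and horizontal distance between slab and scale below 0.02 m and z of slab in the frame of scale between 0.05 and 0.061 m and distance of each of jar, wedge from where it was at the start of the episode below 0.02 m); the robot touches nothing.
It fails at once if the small jar or the small wedge is knocked about (moved 40 mm or tipped) (distance of any of jar, wedge from where it was at the start of the episode above 0.04 m or angle between any of jar, wedge's own z axis and vertical above 0.6 rad).
It fails at once if the oblong cheese is dropped (from 20 mm or more) or slammed onto the scale: faster than 0.6 m/s close above the pan (horizontal distance between slab and scale below 0.1 m and z of slab in the frame of scale below 0.075 m and linear speed of slab above 0.6 m/s).
It fails at once if one of the four cheeses is tipped over (angle between any of log, barrel, block, slab's own z axis and vertical above 0.7 rad).
It also fails if it takes over 144 s, if anything falls off the work surface, if the arm or the gripper's body presses on something with over 40 N, if the wrist force passes 120 N, or if a joint passes its speed limit or range.

## Working session

There is one attempt and no reset: what is moved stays moved. The work goes in short steps, Python scripts to look and compute and a tool call to move; the robot and the scene stay as the last step left them, time stands still between calls to the robot, and variables do not carry over. Pictures are saved under pics/ and viewed, at most 14 in all, crops included, and the job is handed in when it is done.

Besides the shell and the picture viewer there is one more tool, called after "Emit:" as name(argument=value, ...) on one line, values as JSON. arm_command: Moves the arm, as the interface text tells. Its arguments: {"type":"object","properties":{"moves":{"type":"array"},"force":{"type":"number"}},"required":["moves"]}

```bash
ls; mkdir -p pics; cat > h.py <<'E'
import numpy as np,cv2
from cell import monitor,viewer,finish_job,robot
def w(p,c): return np.array(c['R']).T@(np.array(p)-np.array(c['t']))
def cloud(c):
    d=c['depth'];h,wd=d.shape;f=h/2/np.tan(np.radians(c['fovy'])/2)
    v,u=np.mgrid[:h,:wd];P=np.dstack([(u-c['cx'])/f*d,(v-c['cy'])/f*d,d])
    W=(P-np.array(c['t']))@np.array(c['R']);W[d==0]=np.nan;return W
def pix(X,c):
    f=c['depth'].shape[0]/2/np.tan(np.radians(c['fovy'])/2);p=np.array(c['R'])@X+np.array(c['t'])
    return (p[:2]/p[2]*f+[c['cx'],c['cy']]).round(0)
E
cat > a.py <<'E'
from h import *
np.set_printoptions(precision=4,suppress=True)
for n in ['top','side']:
    c=viewer.capture(n);cv2.imwrite(f'pics/{n}0.png',c['color']);np.save(f'{n}0.npy',c,allow_pickle=True)
    print(n,c['fovy'],w([0,0,0],c))
    for o in 'slab log barrel block display side_board scale jar wedge'.split():
        for r in viewer.mark_of(o,c)[:4]:
            X=w(r['centre'],c);print(o,round(r['p'],2),X,pix(X,c))
print(monitor.sense())
E
python3 a.py
```

```text
pics
top 44.26185911104462 [ 0.2918 -0.0051  1.1072]
slab 0.81 [0.5856 0.0264 0.0136] [274. 189.]
log 0.79 [ 0.69   -0.2165  0.0023] [387. 160.]
log 0.69 [ 0.3381 -0.0917 -0.0023] [314. 311.]
barrel 0.75 [0.5149 0.002  0.0152] [281. 222.]
block 0.97 [0.5037 0.108  0.0157] [231. 220.]
display 0.55 [0.5405 0.0036 0.0006] [281. 212.]
side_board 0.56 [ 0.4804  0.3616 -0.0059] [116. 218.]
scale 0.66 [ 0.5151 -0.3636  0.0015] [448. 245.]
jar 0.74 [0.5901 0.1303 0.0128] [227. 181.]
wedge 0.64 [ 0.6185 -0.0981  0.0142] [332. 182.]
side 56.86468359771898 [ 0.4479 -0.4841  0.6648]
slab 0.63 [0.5819 0.0248 0.0115] [306. 211.]
log 0.81 [ 0.6857 -0.219  -0.0026] [390. 311.]
log 0.66 [ 0.5356 -0.0967  0.0146] [296. 262.]
log 0.59 [ 0.3342 -0.0937  0.0011] [194. 280.]
barrel 0.88 [0.5095 0.0018 0.0157] [275. 223.]
block 0.69 [0.4999 0.1083 0.0165] [263. 187.]
block 0.21 [0.5133 0.0022 0.0158] [277. 223.]
display 0.69 [0.5393 0.0076 0.0014] [288. 223.]
display 0.23 [ 0.6227 -0.0966  0.0176] [340. 254.]
side_board 0.7 [0.4773 0.3658 0.0002] [242. 123.]
scale 0.67 [ 0.5124 -0.3658  0.0041] [316. 417.]
jar 0.94 [0.5864 0.1316 0.0193] [299. 174.]
wedge 0.69 [ 0.6236 -0.0971  0.0211] [341. 253.]
{'t': 1.0, 'qpos': array([ 1.0765,  0.4936,  1.3455, -0.    ,  1.3025, -0.0955]), 'qd': array([ 0.0007, -0.0012, -0.0005,  0.0011,  0.0004,  0.002 ]), 'effort': array([  0.0012, -87.87  , -38.225 ,   0.0712,   0.0443,  -0.    ]), 'tool_pos': array([0.2427, 0.5759, 0.2139]), 'orientation': array([0.    , 0.1981, 0.9802, 0.    ]), 'wrist_force': array([-0.5865,  0.0007,  0.6067]), 'ft_torque': array([-0.0012,  0.039 ,  0.0443]), 'grip_force': 0.0, 'gripper_width': 1.0014759598092173}
```

View pics/top0.png

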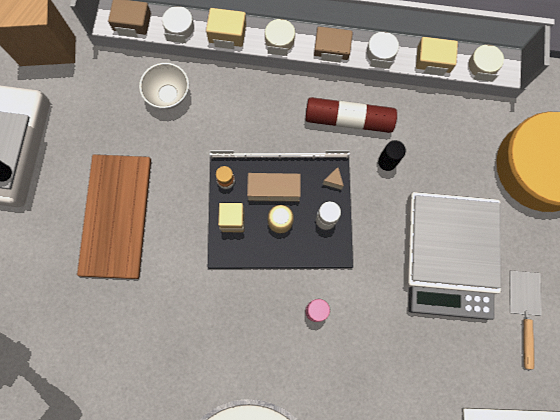

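View pics/side0.png

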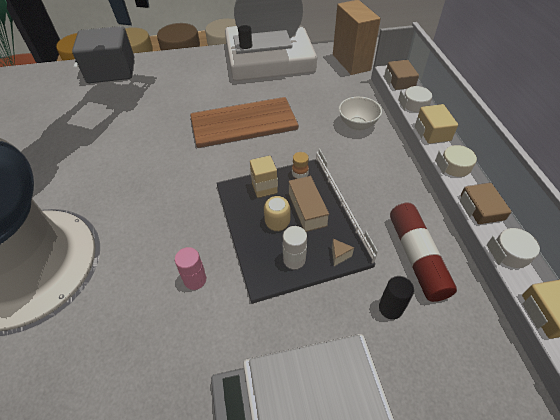

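The top view shows the white log at (329,213), barrel (281,219), block (231,217), slab (274,187), jar (224,177) and wedge (334,178). The side board is on the left and the scale on the right.
Could be taken for the log: the white cylinder on the slate at (329,213), the black one at (391,155) and the pink one at (318,310). I choose the white one. The counter cheeses along the top edge are decoys for the rest.

```bash
cat > m.py <<'E'
from h import *
np.set_printoptions(precision=4,suppress=True)
def rect(W,xy,r,z0,z1):
    m=(np.hypot(W[...,0]-xy[0],W[...,1]-xy[1])<r)&(W[...,2]>z0)&(W[...,2]<z1)
    P=W[m];(cx,cy),(a,b),t=cv2.minAreaRect((P[:,:2]*1000).astype(np.float32))
    return len(P),np.array([cx,cy,a,b,t]),np.median(P[:,2])*1000,P[:,:2].mean(0)*1000
if __name__=='__main__':
  for n in ['top','side']:
    c=np.load(f'{n}0.npy',allow_pickle=True).item();W=cloud(c)
    for o,xy,r,z in [('slab',(.585,.026),.08,.057),('log',(.536,-.096),.05,.1),('barrel',(.512,.002),.05,.075),('block',(.502,.108),.05,.09),
      ('jar',(.59,.131),.04,.07),('wedge',(.62,-.097),.05,.045),('board',(.479,.363),.2,.018),('pan',(.514,-.364),.15,.055),('slate',(.54,.005),.22,.015)]:
        try: print(n,o,*rect(W,xy,r,z-.006,z+.006))
        except Exception as e: print(n,o,e)
    if n=='top': cv2.imwrite('pics/crop0.png',cv2.resize(c['color'][140:280,200:360],None,fx=4,fy=4,interpolation=2))
E
python3 m.py
```

```text
top slab 1247 [559.5573  24.8949 101.9659 110.3157   7.7204] 57.03082992313306 [583.6317  28.194 ]
top log 361 [532.2746 -91.5417  42.6139  41.9032  82.8822] 99.71248298846801 [531.517  -91.3415]
top barrel 440 [514.6317   5.6064  48.691   47.2986   7.1715] 74.7278755782299 [514.3595   4.7817]
top block 543 [502.2781 106.1897  47.1308  46.9363   8.7207] 89.63651054420644 [501.8725 105.65  ]
top jar 216 [590.0381 134.7705  34.0509  33.5718   8.0089] 69.60236195206299 [589.6766 134.0347]
top wedge 191 [625.369  -99.0894  42.5468  36.8848  82.714 ] 45.326638399801475 [619.3952 -98.8686]
top board 7332 [477.1892 428.9417 270.6773 266.097    5.2115] 17.706511367785083 [478.9694 361.3581]
top pan 7449 [ 516.4615 -362.0722  191.4793  181.0729    1.8875] 54.910532408647505 [ 515.0111 -362.098 ]
top slate 11927 [578.8469  14.5042 326.7589 310.1235   8.0214] 14.842944877157773 [527.9794   3.113 ]
side slab 1092 [562.7244  25.0673  92.7382 112.6872   6.1384] 57.65252239366265 [581.6096  22.0986]
side log 405 [531.2322 -93.1572  42.2722  41.9216  32.6303] 100.15929674964704 [531.1675 -94.9956]
side barrel 396 [513.8081   2.3618  48.0795  48.6221  50.9852] 75.49995309631002 [514.0513   0.5267]
side block 398 [501.8185 104.4601  47.5935  49.6535   7.4751] 90.34316207289095 [501.4735 101.6557]
side jar 163 [589.5697 132.9234  33.2848  33.3712  79.0257] 70.22944375944097 [588.5907 131.1317]
side wedge 232 [ 616.4003 -103.515    37.9192   41.0988   50.0122] 45.712854687301466 [ 619.9398 -100.7353]
side board 3275 [475.5985 427.7121 269.5228 268.7104   5.2238] 18.595521725105183 [479.3658 355.9427]
side pan 9047 [ 515.1437 -336.3028  181.6413  125.7688    2.5388] 55.36588477118301 [ 519.9993 -330.901 ]
side slate 9884 [539.5765   8.4287 403.333  311.8576   7.8108] 15.4992485793199 [529.303  -28.1727]
```

View pics/crop0.png

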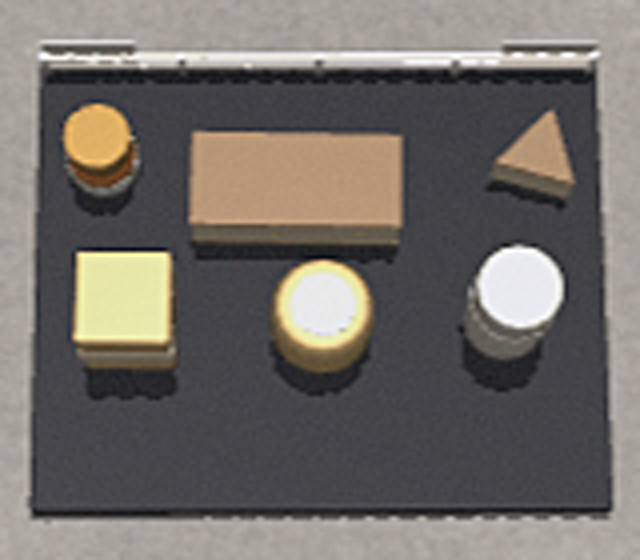

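The crop confirms the choice: white log at right front, barrel in the middle, block at left front, slab behind with nothing tucked against it. Next I refine the slab, board and pan with clean masks.

```bash
cat >> h.py <<'E'
def comp(W,xy,r,z,tol=.005):
    m=((np.hypot(W[...,0]-xy[0],W[...,1]-xy[1])<r)&(abs(W[...,2]-z)<tol)).astype(np.uint8)
    n,l,s,_=cv2.connectedComponentsWithStats(cv2.erode(m,np.ones((2,2),np.uint8)))
    P=W[l==1+s[1:,4].argmax()];(x,y),(a,b),t=cv2.minAreaRect((P[:,:2]*1000).astype(np.float32))
    return np.array([x,y,a,b,t]),len(P)
def dm(x,y,z,yaw):
    "rows for going to TCP x,y,z with tool y at (-sin yaw,cos yaw)"
    from scipy.spatial.transform import Rotation as R
    s=monitor.sense();q=s['orientation'];r=R.from_quat([*q[1:],q[0]])
    T=R.from_matrix(np.array([[-np.cos(yaw),-np.sin(yaw),0],[-np.sin(yaw),np.cos(yaw),0],[0,0,-1]]))
    print('dpos mm',(r.inv().apply(np.array([x,y,z])-s['tool_pos'])*1000).round(1),'dr',(r.inv()*T).as_rotvec(degrees=True).round(2))
E
cat > b.py <<'E'
from h import *
np.set_printoptions(precision=1,suppress=True)
for n in ['top','side']:
    c=np.load(f'{n}0.npy',allow_pickle=True).item();W=cloud(c)
    for o,xy,r,z in [('slab',(.583,.026),.064,.057),('board',(.479,.363),.2,.018),('pan',(.514,-.364),.15,.055)]: print(n,o,*comp(W,xy,r,z))
    # rail
    m=(abs(W[...,1]-.02)<.06)&(W[...,2]>.025)&(W[...,2]<.075)&(W[...,0]>.61)&(W[...,0]<.72)
    print('rail x',np.nanpercentile(W[m][:,0],[0,5,50])*1000,m.sum())
dm(.532,-.092,.15,.14)
E
python3 b.py
```

```text
top slab [583.7  27.1  49.7 107.9   6.8] 1096
top board [481.7 360.5 267.2 127.8   5.1] 6538
top pan [ 516.  -363.6  178.   178.7    2.3] 6888
rail x [610.1 611.3 659.1] 235
side slab [583.5  25.8  49.8 109.5   6.3] 944
side board [482.6 357.9 265.6 128.    5. ] 3017
side pan [ 516.2 -337.2  177.9  123.8    2.5] 8733
rail x [610.1 610.9 657.9] 231
dpos mm [-526.  -503.2   63.9] dr [  0.    0.  -30.9]
```

Emit:
arm_command(moves=[{"delta_pos": [-0.1,-0.1,0],"dr": [0,0,-31],"claw": -1},{"delta_pos": [-0.526,-0.503,0.03],"dr": [0,0,-31],"claw": -1},{"delta_pos": [-0.526,-0.503,0.03],"dr": [0,0,-31],"claw": -1},{"delta_pos": [-0.526,-0.503,0.03],"dr": [0,0,-31],"claw": -1},{"delta_pos": [-0.526,-0.503,0.03],"dr": [0,0,-31],"claw": -1},{"delta_pos": [-0.526,-0.503,0.03],"dr": [0,0,-31],"claw": -1},{"delta_pos": [-0.526,-0.503,0.03],"dr": [0,0,-31],"claw": -1},{"delta_pos": [-0.526,-0.503,0.03],"dr": [0,0,-31],"claw": -1},{"delta_pos": [-0.526,-0.503,0.03],"dr": [0,0,-31],"claw": -1},{"delta_pos": [-0.526,-0.503,0.03],"dr": [0,0,-31],"claw": -1},{"delta_pos": [-0.526,-0.503,0.03],"dr": [0,0,-31],"claw": -1},{"delta_pos": [-0.526,-0.503,0.03],"dr": [0,0,-31],"claw": -1},{"delta_pos": [-0.526,-0.503,0.03],"dr": [0,0,-31],"claw": -1},{"delta_pos": [-0.526,-0.503,0.03],"dr": [0,0,-31],"claw": -1},{"delta_pos": [-0.526,-0.503,0.03],"dr": [0,0,-31],"claw": -1},{"delta_pos": [-0.526,-0.503,0.03],"dr": [0,0,-31],"claw": -1},{"delta_pos": [-0.526,-0.503,0.03],"dr": [0,0,-31],"claw": -1},{"delta_pos": [-0.526,-0.503,0.03],"dr": [0,0,-31],"claw": -1},{"delta_pos": [-0.526,-0.503,0.06],"dr": [0,0,-31],"claw": -1},{"delta_pos": [-0.526,-0.503,0.064],"dr": [0,0,-31],"claw": -1}])

```text
t: 2.67
tool_pos: [0.5312, -0.0931, 0.147]
orientation: [-0.001, -0.07, 0.998, 0.001]
wrist_force: [-1.8, 0.8, -1.3]
gripper_width: 0.996
grip_force: 0.0
```

```bash
python3 -c "
from h import *
dm(.532,-.092,.04,.14)"
```

```text
dpos mm [ -1.3   0.9 107. ] dr [ 0.07 -0.16 -0.02]
```

Emit:
arm_command(force=15, moves=[{"delta_pos": [-0.001,0.001,0.02],"dr": [0,0,0],"claw": -1},{"delta_pos": [-0.001,0.001,0.05],"dr": [0,0,0],"claw": -1},{"delta_pos": [-0.001,0.001,0.08],"dr": [0,0,0],"claw": -1},{"delta_pos": [-0.001,0.001,0.1],"dr": [0,0,0],"claw": -1},{"delta_pos": [-0.001,0.001,0.11],"dr": [0,0,0],"claw": -1},{"delta_pos": [-0.001,0.001,0.11],"dr": [0,0,0],"claw": -1},{"delta_pos": [-0.001,0.001,0.11],"dr": [0,0,0],"claw": -0.5},{"delta_pos": [-0.001,0.001,0.11],"dr": [0,0,0],"claw": -0.1},{"delta_pos": [-0.001,0.001,0.11],"dr": [0,0,0],"claw": 0},{"delta_pos": [-0.001,0.001,0.11],"dr": [0,0,0],"claw": 0.1},{"delta_pos": [-0.001,0.001,0.11],"dr": [0,0,0],"claw": 0.3},{"delta_pos": [-0.001,0.001,0.11],"dr": [0,0,0],"claw": 0.6},{"delta_pos": [-0.001,0.001,0.11],"dr": [0,0,0],"claw": 1},{"delta_pos": [-0.001,0.001,0.11],"dr": [0,0,0],"claw": 1},{"delta_pos": [-0.001,0.001,0.11],"dr": [0,0,0],"claw": 1}])

```text
t: 3.92
tool_pos: [0.5331, -0.0908, 0.0401]
orientation: [0.0, -0.071, 0.997, -0.0]
wrist_force: [-1.3, -0.8, 6.1]
gripper_width: 0.477
grip_force: 15.0
```

```bash
python3 -c "
from h import *
s=monitor.sense();print(s['tool_pos'],s['qpos'][5])
a=np.radians(5)
for b in (-.085,0,.085):
  dm(.482+b*np.cos(a),.359+b*np.sin(a),.16,.09)"
```

```text
[ 0.53306442 -0.09079048  0.04009808] -1.9920737823385595
dpos mm [  71.6  457.1 -120. ] dr [-0.01  0.01  2.99]
dpos mm [ -13.2  452.5 -120. ] dr [-0.01  0.01  2.99]
dpos mm [ -98.1  447.8 -119.9] dr [-0.01  0.01  2.99]
```

Emit:
arm_command(moves=[{"delta_pos": [0,0,-0.01],"dr": [0,0,0],"claw": 1},{"delta_pos": [0,0,-0.035],"dr": [0,0,0],"claw": 1},{"delta_pos": [0,0,-0.07],"dr": [0,0,0],"claw": 1},{"delta_pos": [0,0.005,-0.1],"dr": [0,0,0],"claw": 1},{"delta_pos": [-0.005,0.02,-0.115],"dr": [0,0,0],"claw": 1},{"delta_pos": [-0.01,0.045,-0.12],"dr": [0,0,0],"claw": 1},{"delta_pos": [-0.02,0.08,-0.12],"dr": [0,0,1],"claw": 1},{"delta_pos": [-0.025,0.115,-0.12],"dr": [0,0,1],"claw": 1},{"delta_pos": [-0.035,0.15,-0.12],"dr": [0,0,1],"claw": 1},{"delta_pos": [-0.04,0.185,-0.12],"dr": [0,0,2],"claw": 1},{"delta_pos": [-0.05,0.22,-0.12],"dr": [0,0,2],"claw": 1},{"delta_pos": [-0.055,0.255,-0.12],"dr": [0,0,2],"claw": 1},{"delta_pos": [-0.065,0.29,-0.12],"dr": [0,0,2],"claw": 1},{"delta_pos": [-0.07,0.325,-0.12],"dr": [0,0,3],"claw": 1},{"delta_pos": [-0.08,0.36,-0.12],"dr": [0,0,3],"claw": 1},{"delta_pos": [-0.085,0.395,-0.12],"dr": [0,0,3],"claw": 1},{"delta_pos": [-0.095,0.425,-0.12],"dr": [0,0,3],"claw": 1},{"delta_pos": [-0.098,0.442,-0.12],"dr": [0,0,3],"claw": 1},{"delta_pos": [-0.098,0.448,-0.12],"dr": [0,0,3],"claw": 1},{"delta_pos": [-0.098,0.448,-0.12],"dr": [0,0,3],"claw": 1}])

```text
t: 5.58
tool_pos: [0.5658, 0.3678, 0.16]
orientation: [-0.0, -0.046, 0.999, -0.0]
wrist_force: [0.2, -0.8, -1.7]
gripper_width: 0.478
grip_force: 15.0
```

Emit:
arm_command(moves=[{"delta_pos": [0,0,0.01],"dr": [0,0,0],"claw": 1},{"delta_pos": [0,0,0.035],"dr": [0,0,0],"claw": 1},{"delta_pos": [0,0,0.065],"dr": [0,0,0],"claw": 1},{"delta_pos": [0,0,0.09],"dr": [0,0,0],"claw": 1},{"delta_pos": [0,0,0.105],"dr": [0,0,0],"claw": 1},{"delta_pos": [0,0,0.112],"dr": [0,0,0],"claw": 1},{"delta_pos": [0,0,0.116],"dr": [0,0,0],"claw": 1},{"delta_pos": [0,0,0.117],"dr": [0,0,0],"claw": 1},{"delta_pos": [0,0,0.117],"dr": [0,0,0],"claw": 1},{"delta_pos": [0,0,0.117],"dr": [0,0,0],"claw": 0},{"delta_pos": [0,0,0.117],"dr": [0,0,0],"claw": -0.3},{"delta_pos": [0,0,0.117],"dr": [0,0,0],"claw": -0.7},{"delta_pos": [0,0,0.117],"dr": [0,0,0],"claw": -1},{"delta_pos": [0,0,0.117],"dr": [0,0,0],"claw": -1},{"delta_pos": [0,0,0.105],"dr": [0,0,0],"claw": -1},{"delta_pos": [0,0,0.075],"dr": [0,0,0],"claw": -1},{"delta_pos": [0,0,0.04],"dr": [0,0,0],"claw": -1},{"delta_pos": [0,0,0.01],"dr": [0,0,0],"claw": -1},{"delta_pos": [0,0,0],"dr": [0,0,0],"claw": -1},{"delta_pos": [0,0,0],"dr": [0,0,0],"claw": -1}])

```text
t: 7.25
tool_pos: [0.568, 0.3676, 0.1641]
orientation: [0.003, -0.045, 0.999, 0.001]
wrist_force: [0.1, -0.7, 0.6]
gripper_width: 0.994
grip_force: 0.0
```

```bash
cat > g.py <<'E'
from h import *
import sys
np.set_printoptions(precision=1,suppress=True)
# usage: g.py top|side o x y z ...
a=sys.argv[1:];c=viewer.capture(a[0]);W=cloud(c);np.save('last.npy',c,allow_pickle=True)
cv2.imwrite('pics/last.png',c['color'])
H=dict(log=.085,barrel=.06,block=.075,slab=.042,jar=.055,wedge=.03)
for i in range(1,len(a),4):
    try: print(a[i],*comp(W,(float(a[i+1]),float(a[i+2])),.05 if a[i]!='slab' else .064,float(a[i+3])+H[a[i]]))
    except Exception as e: print(a[i],'none')
E
python3 g.py top log .566 .367 .018 barrel .514 .004 .015 block .502 .106 .015
python3 -c "
from h import *
dm(.514,.004,.15,.14);dm(.502,.106,.15,.14)
c=np.load('top0.npy',allow_pickle=True).item();W=cloud(c)
for xy,z in (((.514,.004),.075),((.502,.106),.09),((.532,-.092),.1)):print(comp(W,xy,.05,z))
"
```

```text
log [561.5 365.3  40.9  33.4  81.9] 249
barrel [513.9   3.9  43.7  44.5  56.4] 360
block [501.1 105.1  44.3  44.9   8.3] 479
dpos mm [  85.5 -356.8   11.1] dr [ 0.06  0.16 -2.86]
dpos mm [  88.3 -254.2   11.2] dr [ 0.06  0.16 -2.86]
(array([514.21704102,   3.49116898,  43.93052292,  43.102108  ,
         7.73751736]), 361)
(array([501.26550293, 104.99505615,  44.76668549,  44.88168716,
         8.72068882]), 481)
(array([531.21142578, -92.54055786,  40.0291214 ,  38.68645477,
         7.54469013]), 308)
```

Emit:
arm_command(moves=[{"delta_pos": [0.01,-0.02,0],"dr": [0,0,-3],"claw": -1},{"delta_pos": [0.02,-0.06,0],"dr": [0,0,-3],"claw": -1},{"delta_pos": [0.034,-0.098,0],"dr": [0,0,-3],"claw": -1},{"delta_pos": [0.047,-0.136,0],"dr": [0,0,-3],"claw": -1},{"delta_pos": [0.06,-0.174,0],"dr": [0,0,-3],"claw": -1},{"delta_pos": [0.073,-0.21,0],"dr": [0,0,-3],"claw": -1},{"delta_pos": [0.082,-0.236,0.005],"dr": [0,0,-3],"claw": -1},{"delta_pos": [0.087,-0.25,0.01],"dr": [0,0,-3],"claw": -1},{"delta_pos": [0.088,-0.254,0.01],"dr": [0,0,-3],"claw": -1},{"delta_pos": [0.088,-0.254,0.015],"dr": [0,0,-3],"claw": -1},{"delta_pos": [0.088,-0.254,0.04],"dr": [0,0,-3],"claw": -1},{"delta_pos": [0.088,-0.254,0.075],"dr": [0,0,-3],"claw": -1},{"delta_pos": [0.088,-0.254,0.105],"dr": [0,0,-3],"claw": -1},{"delta_pos": [0.088,-0.254,0.12],"dr": [0,0,-3],"claw": -1},{"delta_pos": [0.088,-0.254,0.125],"dr": [0,0,-3],"claw": -1},{"delta_pos": [0.088,-0.254,0.125],"dr": [0,0,-3],"claw": -1},{"delta_pos": [0.088,-0.254,0.125],"dr": [0,0,-3],"claw": -1}])

```text
t: 8.72
tool_pos: [0.502, 0.1065, 0.0352]
orientation: [0.0, -0.071, 0.997, 0.0]
wrist_force: [0.0, -0.6, 0.6]
gripper_width: 1.0
grip_force: 0.0
```

Emit:
arm_command(moves=[{"delta_pos": [0,0,0],"dr": [0,0,0],"claw": -0.5},{"delta_pos": [0,0,0],"dr": [0,0,0],"claw": -0.2},{"delta_pos": [0,0,0],"dr": [0,0,0],"claw": -0.1},{"delta_pos": [0,0,0],"dr": [0,0,0],"claw": 0},{"delta_pos": [0,0,0],"dr": [0,0,0],"claw": 0.3},{"delta_pos": [0,0,0],"dr": [0,0,0],"claw": 0.6},{"delta_pos": [0,0,0],"dr": [0,0,0],"claw": 1},{"delta_pos": [0,0,0],"dr": [0,0,0],"claw": 1}])

```text
t: 9.38
tool_pos: [0.5017, 0.1058, 0.0351]
orientation: [0.0, -0.071, 0.997, -0.0]
wrist_force: [-0.6, -0.5, 4.0]
gripper_width: 0.526
grip_force: 15.0
```

```bash
python3 -c "
from h import *
s=monitor.sense();print(s['tool_pos'],s['qpos'][5])
a=np.radians(5)
for b in (-.085,0,.085):
  dm(.482+b*np.cos(a),.359+b*np.sin(a),.16,.09)"
```

```text
[0.50173523 0.10576099 0.03506804] -1.6216373624902383
dpos mm [  68.5  258.1 -125. ] dr [-0.    0.02  2.99]
dpos mm [ -16.4  253.5 -124.9] dr [-0.    0.02  2.99]
dpos mm [-101.3  248.8 -124.9] dr [-0.    0.02  2.99]
```

Emit:
arm_command(moves=[{"delta_pos": [0,0,-0.01],"dr": [0,0,0],"claw": 1},{"delta_pos": [0,0,-0.03],"dr": [0,0,0],"claw": 1},{"delta_pos": [0,0.005,-0.055],"dr": [0,0,0],"claw": 1},{"delta_pos": [0,0.02,-0.075],"dr": [0,0,0],"claw": 1},{"delta_pos": [-0.003,0.045,-0.08],"dr": [0,0,0],"claw": 1},{"delta_pos": [-0.005,0.08,-0.08],"dr": [0,0,1],"claw": 1},{"delta_pos": [-0.008,0.115,-0.08],"dr": [0,0,2],"claw": 1},{"delta_pos": [-0.01,0.15,-0.08],"dr": [0,0,3],"claw": 1},{"delta_pos": [-0.013,0.185,-0.08],"dr": [0,0,3],"claw": 1},{"delta_pos": [-0.016,0.22,-0.08],"dr": [0,0,3],"claw": 1},{"delta_pos": [-0.016,0.242,-0.08],"dr": [0,0,3],"claw": 1},{"delta_pos": [-0.016,0.252,-0.075],"dr": [0,0,3],"claw": 1},{"delta_pos": [-0.016,0.253,-0.06],"dr": [0,0,3],"claw": 1},{"delta_pos": [-0.016,0.253,-0.04],"dr": [0,0,3],"claw": 1},{"delta_pos": [-0.016,0.253,-0.02],"dr": [0,0,3],"claw": 1},{"delta_pos": [-0.016,0.253,-0.009],"dr": [0,0,3],"claw": 1},{"delta_pos": [-0.016,0.253,-0.005],"dr": [0,0,3],"claw": 1},{"delta_pos": [-0.016,0.253,-0.003],"dr": [0,0,3],"claw": 1},{"delta_pos": [-0.016,0.253,-0.003],"dr": [0,0,3],"claw": 1},{"delta_pos": [-0.016,0.253,-0.003],"dr": [0,0,3],"claw": 1}])

```text
t: 11.05
tool_pos: [0.482, 0.3584, 0.0387]
orientation: [0.0, -0.045, 0.999, 0.0]
wrist_force: [0.3, 0.6, -1.3]
gripper_width: 0.529
grip_force: 15.0
```

Emit:
arm_command(moves=[{"delta_pos": [0,0,0],"dr": [0,0,0],"claw": 0},{"delta_pos": [0,0,0],"dr": [0,0,0],"claw": -0.3},{"delta_pos": [0,0,0],"dr": [0,0,0],"claw": -0.7},{"delta_pos": [0,0,0],"dr": [0,0,0],"claw": -1},{"delta_pos": [0,0,0],"dr": [0,0,0],"claw": -1},{"delta_pos": [0,0,-0.015],"dr": [0,0,0],"claw": -1},{"delta_pos": [0,0,-0.045],"dr": [0,0,0],"claw": -1},{"delta_pos": [0,0,-0.08],"dr": [0,0,0],"claw": -1},{"delta_pos": [0,0,-0.105],"dr": [0,0,0],"claw": -1},{"delta_pos": [0,0,-0.115],"dr": [0,0,0],"claw": -1},{"delta_pos": [0,0,-0.115],"dr": [0,0,0],"claw": -1}])

```text
t: 11.97
tool_pos: [0.4827, 0.3593, 0.1555]
orientation: [0.002, -0.045, 0.999, 0.001]
wrist_force: [-0.3, -0.3, -0.1]
gripper_width: 1.003
grip_force: 0.0
```

```bash
python3 -c "
from h import *
dm(.514,.0035,.15,.14)"
```

```text
dpos mm [   0.8 -357.1    4.8] dr [ 0.1   0.23 -2.86]
```

Emit:
arm_command(moves=[{"delta_pos": [0,-0.02,0],"dr": [0,0,-3],"claw": -1},{"delta_pos": [0,-0.055,0],"dr": [0,0,-3],"claw": -1},{"delta_pos": [0,-0.095,0],"dr": [0,0,-3],"claw": -1},{"delta_pos": [0,-0.135,0],"dr": [0,0,-3],"claw": -1},{"delta_pos": [0,-0.175,0],"dr": [0,0,-3],"claw": -1},{"delta_pos": [0,-0.215,0],"dr": [0,0,-3],"claw": -1},{"delta_pos": [0,-0.255,0],"dr": [0,0,-3],"claw": -1},{"delta_pos": [0,-0.295,0],"dr": [0,0,-3],"claw": -1},{"delta_pos": [0,-0.33,0],"dr": [0,0,-3],"claw": -1},{"delta_pos": [0.001,-0.352,0.005],"dr": [0,0,-3],"claw": -1},{"delta_pos": [0.001,-0.357,0.015],"dr": [0,0,-3],"claw": -1},{"delta_pos": [0.001,-0.357,0.04],"dr": [0,0,-3],"claw": -1},{"delta_pos": [0.001,-0.357,0.075],"dr": [0,0,-3],"claw": -1},{"delta_pos": [0.001,-0.357,0.105],"dr": [0,0,-3],"claw": -1},{"delta_pos": [0.001,-0.357,0.12],"dr": [0,0,-3],"claw": -1},{"delta_pos": [0.001,-0.357,0.125],"dr": [0,0,-3],"claw": -1},{"delta_pos": [0.001,-0.357,0.125],"dr": [0,0,-3],"claw": -1},{"delta_pos": [0.001,-0.357,0.125],"dr": [0,0,-3],"claw": -1}])

```text
t: 13.47
tool_pos: [0.5125, 0.0032, 0.028]
orientation: [-0.0, -0.071, 0.997, 0.0]
wrist_force: [-0.7, 0.1, -0.1]
gripper_width: 1.0
grip_force: 0.0
```

Emit:
arm_command(moves=[{"delta_pos": [0,0,0],"dr": [0,0,0],"claw": -0.5},{"delta_pos": [0,0,0],"dr": [0,0,0],"claw": -0.3},{"delta_pos": [0,0,0],"dr": [0,0,0],"claw": -0.2},{"delta_pos": [0,0,0],"dr": [0,0,0],"claw": -0.1},{"delta_pos": [0,0,0],"dr": [0,0,0],"claw": 0.2},{"delta_pos": [0,0,0],"dr": [0,0,0],"claw": 0.6},{"delta_pos": [0,0,0],"dr": [0,0,0],"claw": 1},{"delta_pos": [0,0,0],"dr": [0,0,0],"claw": 1}])

```text
t: 14.13
tool_pos: [0.5127, 0.0029, 0.0281]
orientation: [0.0, -0.071, 0.997, -0.0]
wrist_force: [-1.4, 0.4, 5.6]
gripper_width: 0.588
grip_force: 15.0
```

```bash
python3 -c "
from h import *
s=monitor.sense();print(s['tool_pos'],s['qpos'][5])
a=np.radians(5)
for b in (-.085,):
  dm(.482+b*np.cos(a),.359+b*np.sin(a),.16,.09)"
```

```text
[0.51271935 0.00287335 0.02813232] -1.8239542723958628
dpos mm [  64.8  361.5 -131.9] dr [-0.    0.02  2.99]
```

Emit:
arm_command(moves=[{"delta_pos": [0,0,-0.01],"dr": [0,0,0],"claw": 1},{"delta_pos": [0,0,-0.03],"dr": [0,0,0],"claw": 1},{"delta_pos": [0.002,0.01,-0.055],"dr": [0,0,0],"claw": 1},{"delta_pos": [0.006,0.03,-0.075],"dr": [0,0,0],"claw": 1},{"delta_pos": [0.011,0.065,-0.08],"dr": [0,0,0],"claw": 1},{"delta_pos": [0.018,0.1,-0.08],"dr": [0,0,1],"claw": 1},{"delta_pos": [0.025,0.135,-0.08],"dr": [0,0,2],"claw": 1},{"delta_pos": [0.031,0.17,-0.08],"dr": [0,0,3],"claw": 1},{"delta_pos": [0.038,0.205,-0.08],"dr": [0,0,3],"claw": 1},{"delta_pos": [0.044,0.24,-0.08],"dr": [0,0,3],"claw": 1},{"delta_pos": [0.051,0.275,-0.08],"dr": [0,0,3],"claw": 1},{"delta_pos": [0.057,0.31,-0.08],"dr": [0,0,3],"claw": 1},{"delta_pos": [0.063,0.34,-0.08],"dr": [0,0,3],"claw": 1},{"delta_pos": [0.065,0.356,-0.075],"dr": [0,0,3],"claw": 1},{"delta_pos": [0.065,0.361,-0.06],"dr": [0,0,3],"claw": 1},{"delta_pos": [0.065,0.361,-0.035],"dr": [0,0,3],"claw": 1},{"delta_pos": [0.065,0.361,-0.015],"dr": [0,0,3],"claw": 1},{"delta_pos": [0.065,0.361,-0.005],"dr": [0,0,3],"claw": 1},{"delta_pos": [0.065,0.361,-0.003],"dr": [0,0,3],"claw": 1},{"delta_pos": [0.065,0.361,-0.003],"dr": [0,0,3],"claw": 1}])

```text
t: 15.8
tool_pos: [0.3967, 0.3507, 0.031]
orientation: [-0.001, -0.045, 0.999, -0.0]
wrist_force: [-0.1, -0.1, -0.7]
gripper_width: 0.593
grip_force: 15.0
```

Emit:
arm_command(moves=[{"delta_pos": [0,0,0],"dr": [0,0,0],"claw": 1},{"delta_pos": [0,0,0],"dr": [0,0,0],"claw": -0.3},{"delta_pos": [0,0,0],"dr": [0,0,0],"claw": -0.5},{"delta_pos": [0,0,0],"dr": [0,0,0],"claw": -1},{"delta_pos": [0,0,0],"dr": [0,0,0],"claw": -1},{"delta_pos": [0,0,-0.015],"dr": [0,0,0],"claw": -1},{"delta_pos": [0,0,-0.045],"dr": [0,0,0],"claw": -1},{"delta_pos": [0,0,-0.08],"dr": [0,0,0],"claw": -1},{"delta_pos": [0,0,-0.11],"dr": [0,0,0],"claw": -1},{"delta_pos": [0,0,-0.12],"dr": [0,0,0],"claw": -1},{"delta_pos": [0,0,-0.12],"dr": [0,0,0],"claw": -1}])

```text
t: 16.72
tool_pos: [0.3984, 0.3519, 0.1537]
orientation: [0.002, -0.045, 0.999, 0.001]
wrist_force: [1.0, 0.5, 0.6]
gripper_width: 1.002
grip_force: 0.0
```

```bash
python3 g.py side log .566 .367 .018 block .482 .358 .018 barrel .397 .351 .018 slab .5835 .026 .015 jar .589 .133 .015; python3 -c "
from h import *
c=np.load('side0.npy',allow_pickle=True).item();W=cloud(c)
print(comp(W,(.589,.133),.05,.07))
dm(.5835,.0263,.15,.115-np.pi/2)"
```

```text
log [566.6 362.5  37.2  37.7  79.7] 126
block [482.7 354.5  44.8  43.6   3.9] 202
barrel [401.4 347.2  41.7  42.6  79.7] 169
slab [583.7  26.9  49.9 111.2   7. ] 948
jar [589.6 131.8  31.   29.7  17.1] 130
(array([590.23718262, 131.36743164,  30.4820385 ,  30.95716667,
        78.157341  ]), 130)
dpos mm [-156.  -340.5    1.8] dr [1.500e-01 4.000e-02 8.856e+01]
```

View pics/last.png

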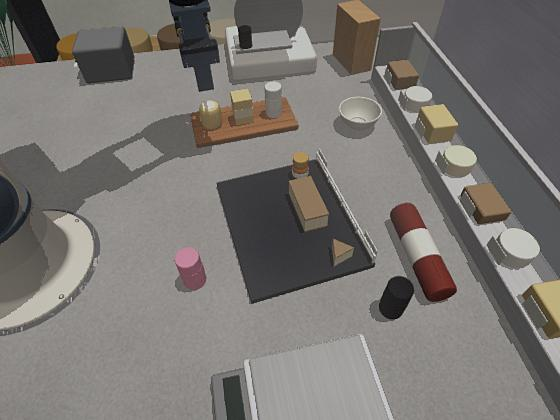

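The three cheeses now stand upright on the side board at (210,115), (241,107) and (273,100). The slab (309,203), jar (300,163) and wedge (341,250) haven't moved.

Emit:
arm_command(moves=[{"delta_pos": [-0.008,-0.018,0],"dr": [0,0,5],"claw": -1},{"delta_pos": [-0.02,-0.045,0],"dr": [0,0,11],"claw": -1},{"delta_pos": [-0.032,-0.07,0],"dr": [0,0,17],"claw": -1},{"delta_pos": [-0.044,-0.096,0],"dr": [0,0,23],"claw": -1},{"delta_pos": [-0.056,-0.122,0],"dr": [0,0,29],"claw": -1},{"delta_pos": [-0.068,-0.148,0],"dr": [0,0,35],"claw": -1},{"delta_pos": [-0.08,-0.174,0],"dr": [0,0,41],"claw": -1},{"delta_pos": [-0.092,-0.2,0],"dr": [0,0,47],"claw": -1},{"delta_pos": [-0.104,-0.226,0],"dr": [0,0,53],"claw": -1},{"delta_pos": [-0.116,-0.252,0],"dr": [0,0,59],"claw": -1},{"delta_pos": [-0.128,-0.278,0],"dr": [0,0,65],"claw": -1},{"delta_pos": [-0.138,-0.302,0],"dr": [0,0,71],"claw": -1},{"delta_pos": [-0.147,-0.32,0],"dr": [0,0,77],"claw": -1},{"delta_pos": [-0.153,-0.334,0],"dr": [0,0,83],"claw": -1},{"delta_pos": [-0.156,-0.34,0],"dr": [0,0,87],"claw": -1},{"delta_pos": [-0.156,-0.34,0.01],"dr": [0,0,88.4],"claw": -1},{"delta_pos": [-0.156,-0.34,0.03],"dr": [0,0,88.4],"claw": -1},{"delta_pos": [-0.156,-0.34,0.04],"dr": [0,0,88.4],"claw": -1},{"delta_pos": [-0.156,-0.34,0.04],"dr": [0,0,88.4],"claw": -1},{"delta_pos": [-0.156,-0.34,0.04],"dr": [0,0,88.4],"claw": -1}])

```text
t: 18.43
tool_pos: [0.582, 0.0269, 0.1098]
orientation: [-0.001, 0.664, 0.748, -0.001]
wrist_force: [0.1, -0.4, 0.4]
gripper_width: 0.998
grip_force: 0.0
```

```bash
python3 -c "
from h import *
dm(.5836,.0265,.02,.119-np.pi/2)"
```

```text
dpos mm [-0.6  1.8 89.8] dr [-0.15 -0.03  0.01]
```

Emit:
arm_command(force=20, moves=[{"delta_pos": [0,0.001,0.015],"dr": [0,0,0],"claw": -1},{"delta_pos": [0,0.001,0.04],"dr": [0,0,0],"claw": -1},{"delta_pos": [0,0.001,0.065],"dr": [0,0,0],"claw": -1},{"delta_pos": [0,0.001,0.082],"dr": [0,0,0],"claw": -1},{"delta_pos": [0,0.001,0.09],"dr": [0,0,0],"claw": -1},{"delta_pos": [0,0.001,0.091],"dr": [0,0,0],"claw": -1},{"delta_pos": [0,0.001,0.091],"dr": [0,0,0],"claw": -0.6},{"delta_pos": [0,0.001,0.091],"dr": [0,0,0],"claw": -0.3},{"delta_pos": [0,0.001,0.091],"dr": [0,0,0],"claw": -0.15},{"delta_pos": [0,0.001,0.091],"dr": [0,0,0],"claw": -0.05},{"delta_pos": [0,0.001,0.091],"dr": [0,0,0],"claw": 0.2},{"delta_pos": [0,0.001,0.091],"dr": [0,0,0],"claw": 0.6},{"delta_pos": [0,0.001,0.091],"dr": [0,0,0],"claw": 1},{"delta_pos": [0,0.001,0.091],"dr": [0,0,0],"claw": 1},{"delta_pos": [0,0.001,0.091],"dr": [0,0,0],"claw": 1}])

```text
t: 19.68
tool_pos: [0.584, 0.0265, 0.0202]
orientation: [0.0, 0.664, 0.748, 0.0]
wrist_force: [-1.4, 0.2, 6.5]
gripper_width: 0.547
grip_force: 20.0
```

```bash
python3 -c "
from h import *
c=np.load('top0.npy',allow_pickle=True).item();W=cloud(c)
print(comp(W,(.516,-.3635),.15,.055), viewer.__class__)
s=monitor.sense();print(s['tool_pos'],s['wrist_force'])
dm(.516,-.3632,.15,.119-np.pi/2)"
```

```text
(array([ 516.046875  , -363.55596924,  177.95695496,  178.68925476,
          2.27667332]), 6888) <class 'host.Viewer'>
[0.58404535 0.02649247 0.02020477] [-1.42857616  0.22341271  6.49656689]
dpos mm [-379.  -113.4 -129.8] dr [ 0.01  0.   -0.07]
```

Emit:
arm_command(moves=[{"delta_pos": [0,0,-0.008],"dr": [0,0,0],"claw": 1},{"delta_pos": [0,0,-0.025],"dr": [0,0,0],"claw": 1},{"delta_pos": [0,0,-0.05],"dr": [0,0,0],"claw": 1},{"delta_pos": [-0.003,-0.001,-0.075],"dr": [0,0,0],"claw": 1},{"delta_pos": [-0.012,-0.004,-0.095],"dr": [0,0,0],"claw": 1},{"delta_pos": [-0.03,-0.009,-0.105],"dr": [0,0,0],"claw": 1},{"delta_pos": [-0.055,-0.016,-0.11],"dr": [0,0,0],"claw": 1},{"delta_pos": [-0.085,-0.025,-0.11],"dr": [0,0,0],"claw": 1},{"delta_pos": [-0.115,-0.034,-0.11],"dr": [0,0,0],"claw": 1},{"delta_pos": [-0.145,-0.043,-0.11],"dr": [0,0,0],"claw": 1},{"delta_pos": [-0.175,-0.052,-0.11],"dr": [0,0,0],"claw": 1},{"delta_pos": [-0.205,-0.061,-0.11],"dr": [0,0,0],"claw": 1},{"delta_pos": [-0.235,-0.07,-0.11],"dr": [0,0,0],"claw": 1},{"delta_pos": [-0.265,-0.079,-0.11],"dr": [0,0,0],"claw": 1},{"delta_pos": [-0.295,-0.088,-0.11],"dr": [0,0,0],"claw": 1},{"delta_pos": [-0.325,-0.097,-0.11],"dr": [0,0,0],"claw": 1},{"delta_pos": [-0.35,-0.105,-0.11],"dr": [0,0,0],"claw": 1},{"delta_pos": [-0.37,-0.111,-0.11],"dr": [0,0,0],"claw": 1},{"delta_pos": [-0.379,-0.113,-0.11],"dr": [0,0,0],"claw": 1},{"delta_pos": [-0.379,-0.113,-0.11],"dr": [0,0,0],"claw": 1}])

```text
t: 21.35
tool_pos: [0.5159, -0.3649, 0.13]
orientation: [0.0, 0.665, 0.747, -0.0]
wrist_force: [0.0, 0.2, -2.6]
gripper_width: 0.545
grip_force: 20.0
```

```bash
python3 g.py top slab .516 -.363 .11; python3 -c "
from h import *
dm(.516,-.3632,.06,.119-np.pi/2)
c=np.load('last.npy',allow_pickle=True).item();W=cloud(c);P=W[(abs(W[...,0]-.516)<.15)&(abs(W[...,1]+.363)<.1)];h=P[:,2]
print(np.histogram(h,np.arange(.04,.3,.01)))"
```

```text
slab none
dpos mm [ 0.2 -0.  69.9] dr [-0.01 -0.02 -0.14]
(array([  0,   0,   0,   0,   0,   0,   0,   0,   0,   0,   0,   0,   0,
         0,   0,   0,   0,   0,   0,   0,  44, 174,   0,   0,   0]), array([0.04, 0.05, 0.06, 0.07, 0.08, 0.09, 0.1 , 0.11, 0.12, 0.13, 0.14,
       0.15, 0.16, 0.17, 0.18, 0.19, 0.2 , 0.21, 0.22, 0.23, 0.24, 0.25,
       0.26, 0.27, 0.28, 0.29]))
```

View pics/last.png

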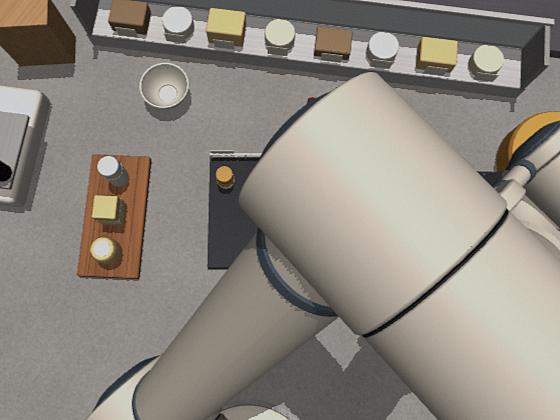

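The arm hides the scale in this view. The three cheeses stand on the board at (110,165), (106,210) and (103,250). Now I lower the slab slowly.

Emit:
arm_command(moves=[{"delta_pos": [0,0,0.008],"dr": [0,0,0],"claw": 1},{"delta_pos": [0,0,0.024],"dr": [0,0,0],"claw": 1},{"delta_pos": [0,0,0.042],"dr": [0,0,0],"claw": 1},{"delta_pos": [0,0,0.055],"dr": [0,0,0],"claw": 1},{"delta_pos": [0,0,0.062],"dr": [0,0,0],"claw": 1},{"delta_pos": [0,0,0.066],"dr": [0,0,0],"claw": 1},{"delta_pos": [0,0,0.068],"dr": [0,0,0],"claw": 1},{"delta_pos": [0,0,0.069],"dr": [0,0,0],"claw": 1},{"delta_pos": [0,0,0.07],"dr": [0,0,0],"claw": 1},{"delta_pos": [0,0,0.07],"dr": [0,0,0],"claw": 1},{"delta_pos": [0,0,0.07],"dr": [0,0,0],"claw": 1}])

```text
t: 22.32
tool_pos: [0.5165, -0.3633, 0.0604]
orientation: [0.0, 0.664, 0.747, 0.0]
wrist_force: [0.7, 1.1, -2.4]
gripper_width: 0.549
grip_force: 20.0
```

Emit:
arm_command(moves=[{"delta_pos": [0,0,0],"dr": [0,0,0],"claw": -0.1},{"delta_pos": [0,0,0],"dr": [0,0,0],"claw": -0.3},{"delta_pos": [0,0,0],"dr": [0,0,0],"claw": -0.7},{"delta_pos": [0,0,0],"dr": [0,0,0],"claw": -1},{"delta_pos": [0,0,0],"dr": [0,0,0],"claw": -1},{"delta_pos": [0,0,-0.01],"dr": [0,0,0],"claw": -1},{"delta_pos": [0,0,-0.035],"dr": [0,0,0],"claw": -1},{"delta_pos": [0,0,-0.065],"dr": [0,0,0],"claw": -1},{"delta_pos": [0,0,-0.09],"dr": [0,0,0],"claw": -1},{"delta_pos": [0,0,-0.1],"dr": [0,0,0],"claw": -1},{"delta_pos": [0,0,-0.1],"dr": [0,0,0],"claw": -1}])

```text
t: 23.23
tool_pos: [0.5175, -0.3641, 0.1633]
orientation: [0.002, 0.664, 0.748, 0.0]
wrist_force: [-0.4, 0.2, -0.6]
gripper_width: 1.001
grip_force: 0.0
```

```bash
python3 g.py side slab .516 -.363 .055; python3 -c "
from h import *
dm(.51,.1,.18,.12-np.pi/2);dm(.397,.351,.18,.09)"
```

```text
slab [ 519.4 -381.4   49.    27.5    6.8] 644
dpos mm [461.1  47.8 -19.4] dr [ 0.1   0.1  -0.13]
dpos mm [723.6 -34.9 -20.1] dr [ -0.     0.16 -88.41]
```

Emit:
arm_command(moves=[{"delta_pos": [0.018,-0.001,-0.01],"dr": [0,0,-4],"claw": -1},{"delta_pos": [0.055,-0.003,-0.02],"dr": [0,0,-9],"claw": -1},{"delta_pos": [0.094,-0.005,-0.02],"dr": [0,0,-14],"claw": -1},{"delta_pos": [0.133,-0.007,-0.02],"dr": [0,0,-19],"claw": -1},{"delta_pos": [0.172,-0.009,-0.02],"dr": [0,0,-24],"claw": -1},{"delta_pos": [0.211,-0.011,-0.02],"dr": [0,0,-29],"claw": -1},{"delta_pos": [0.25,-0.013,-0.02],"dr": [0,0,-34],"claw": -1},{"delta_pos": [0.29,-0.015,-0.02],"dr": [0,0,-39],"claw": -1},{"delta_pos": [0.33,-0.017,-0.02],"dr": [0,0,-44],"claw": -1},{"delta_pos": [0.37,-0.018,-0.02],"dr": [0,0,-49],"claw": -1},{"delta_pos": [0.41,-0.02,-0.02],"dr": [0,0,-54],"claw": -1},{"delta_pos": [0.45,-0.022,-0.02],"dr": [0,0,-59],"claw": -1},{"delta_pos": [0.49,-0.024,-0.02],"dr": [0,0,-64],"claw": -1},{"delta_pos": [0.53,-0.026,-0.02],"dr": [0,0,-69],"claw": -1},{"delta_pos": [0.57,-0.028,-0.02],"dr": [0,0,-74],"claw": -1},{"delta_pos": [0.61,-0.03,-0.02],"dr": [0,0,-79],"claw": -1},{"delta_pos": [0.65,-0.032,-0.02],"dr": [0,0,-83],"claw": -1},{"delta_pos": [0.685,-0.033,-0.02],"dr": [0,0,-87],"claw": -1},{"delta_pos": [0.712,-0.034,-0.02],"dr": [0,0,-88.4],"claw": -1},{"delta_pos": [0.723,-0.035,-0.02],"dr": [0,0,-88.4],"claw": -1}])

```text
t: 24.95
tool_pos: [0.3953, 0.3536, 0.1787]
orientation: [-0.001, -0.047, 0.999, -0.0]
wrist_force: [0.5, -2.0, 0.2]
gripper_width: 1.001
grip_force: 0.0
```

```bash
python3 g.py top slab .516 -.363 .055 wedge .62 -.099 .015 jar .59 .134 .015; python3 -c "
from h import *
c=np.load('top0.npy',allow_pickle=True).item();W=cloud(c)
print(comp(W,(.59,.134),.05,.07),comp(W,(.62,-.099),.05,.045))
dm(.397,.351,.031,.09)"
```

```text
slab [ 516.  -361.9   49.3  110.9    5.9] 1296
wedge [ 623.1 -102.9   34.9   33.    79. ] 127
jar [589.3 133.2  30.9  31.1  43. ] 174
(array([589.09875488, 133.36901855,  30.39401245,  31.55791855,
        58.66989136]), 165) (array([ 623.30053711, -101.97065735,   38.47294998,   31.86979294,
         78.85637665]), 140)
dpos mm [ -1.7  -2.8 147.7] dr [-0.   -0.08  0.13]
```

View pics/last.png

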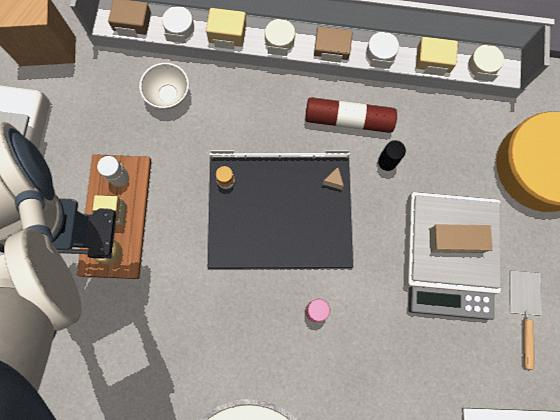

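The slab lies flat in the middle of the pan at (463,238), within about 2 mm of centre. The jar and wedge are unmoved. Barrel back first.

Emit:
arm_command(force=15, moves=[{"delta_pos": [-0.002,-0.002,0.02],"dr": [0,0,0],"claw": -1},{"delta_pos": [-0.002,-0.002,0.055],"dr": [0,0,0],"claw": -1},{"delta_pos": [-0.002,-0.002,0.09],"dr": [0,0,0],"claw": -1},{"delta_pos": [-0.002,-0.002,0.12],"dr": [0,0,0],"claw": -1},{"delta_pos": [-0.002,-0.002,0.14],"dr": [0,0,0],"claw": -1},{"delta_pos": [-0.002,-0.002,0.149],"dr": [0,0,0],"claw": -1},{"delta_pos": [-0.002,-0.002,0.149],"dr": [0,0,0],"claw": -1},{"delta_pos": [-0.002,-0.002,0.149],"dr": [0,0,0],"claw": -0.5},{"delta_pos": [-0.002,-0.002,0.149],"dr": [0,0,0],"claw": -0.3},{"delta_pos": [-0.002,-0.002,0.149],"dr": [0,0,0],"claw": -0.2},{"delta_pos": [-0.002,-0.002,0.149],"dr": [0,0,0],"claw": -0.1},{"delta_pos": [-0.002,-0.002,0.149],"dr": [0,0,0],"claw": 0.2},{"delta_pos": [-0.002,-0.002,0.149],"dr": [0,0,0],"claw": 0.6},{"delta_pos": [-0.002,-0.002,0.149],"dr": [0,0,0],"claw": 1},{"delta_pos": [-0.002,-0.002,0.149],"dr": [0,0,0],"claw": 1},{"delta_pos": [-0.002,-0.002,0.149],"dr": [0,0,0],"claw": 1}])

```text
t: 26.33
tool_pos: [0.399, 0.3492, 0.0314]
orientation: [0.0, -0.045, 0.999, 0.0]
wrist_force: [0.1, -0.0, 8.1]
gripper_width: 0.591
grip_force: 15.0
```

```bash
python3 -c "
from h import *
dm(.5130,.0031,.028,.142)"
```

```text
dpos mm [ -82.4 -354.9    3.3] dr [ 0.03  0.05 -2.98]
```

Emit:
arm_command(moves=[{"delta_pos": [0,0,-0.01],"dr": [0,0,0],"claw": 1},{"delta_pos": [0,0,-0.03],"dr": [0,0,0],"claw": 1},{"delta_pos": [-0.002,-0.01,-0.055],"dr": [0,0,0],"claw": 1},{"delta_pos": [-0.007,-0.03,-0.07],"dr": [0,0,0],"claw": 1},{"delta_pos": [-0.015,-0.065,-0.075],"dr": [0,0,0],"claw": 1},{"delta_pos": [-0.024,-0.1,-0.075],"dr": [0,0,-1],"claw": 1},{"delta_pos": [-0.032,-0.135,-0.075],"dr": [0,0,-2],"claw": 1},{"delta_pos": [-0.04,-0.17,-0.075],"dr": [0,0,-3],"claw": 1},{"delta_pos": [-0.049,-0.205,-0.075],"dr": [0,0,-3],"claw": 1},{"delta_pos": [-0.057,-0.24,-0.075],"dr": [0,0,-3],"claw": 1},{"delta_pos": [-0.065,-0.275,-0.075],"dr": [0,0,-3],"claw": 1},{"delta_pos": [-0.073,-0.308,-0.075],"dr": [0,0,-3],"claw": 1},{"delta_pos": [-0.08,-0.336,-0.075],"dr": [0,0,-3],"claw": 1},{"delta_pos": [-0.084,-0.35,-0.07],"dr": [0,0,-3],"claw": 1},{"delta_pos": [-0.0845,-0.355,-0.055],"dr": [0,0,-3],"claw": 1},{"delta_pos": [-0.0845,-0.355,-0.032],"dr": [0,0,-3],"claw": 1},{"delta_pos": [-0.0845,-0.355,-0.013],"dr": [0,0,-3],"claw": 1},{"delta_pos": [-0.0845,-0.355,-0.002],"dr": [0,0,-3],"claw": 1},{"delta_pos": [-0.0845,-0.355,0.002],"dr": [0,0,-3],"claw": 1},{"delta_pos": [-0.0845,-0.355,0.003],"dr": [0,0,-3],"claw": 1}])

```text
t: 28.0
tool_pos: [0.5142, 0.0029, 0.0279]
orientation: [-0.001, -0.071, 0.997, 0.0]
wrist_force: [-0.3, -0.1, -0.0]
gripper_width: 0.591
grip_force: 15.0
```

Emit:
arm_command(moves=[{"delta_pos": [0,0,0],"dr": [0,0,0],"claw": 1},{"delta_pos": [0,0,0],"dr": [0,0,0],"claw": 1},{"delta_pos": [0,0,0],"dr": [0,0,0],"claw": -0.3},{"delta_pos": [0,0,0],"dr": [0,0,0],"claw": -0.5},{"delta_pos": [0,0,0],"dr": [0,0,0],"claw": -1},{"delta_pos": [0,0,0],"dr": [0,0,0],"claw": -1},{"delta_pos": [0,0,-0.015],"dr": [0,0,0],"claw": -1},{"delta_pos": [0,0,-0.045],"dr": [0,0,0],"claw": -1},{"delta_pos": [0,0,-0.08],"dr": [0,0,0],"claw": -1},{"delta_pos": [0,0,-0.115],"dr": [0,0,0],"claw": -1},{"delta_pos": [0,0,-0.125],"dr": [0,0,0],"claw": -1},{"delta_pos": [0,0,-0.125],"dr": [0,0,0],"claw": -1}])

```text
t: 29.0
tool_pos: [0.5164, 0.0028, 0.1558]
orientation: [0.003, -0.071, 0.997, -0.0]
wrist_force: [-0.1, 0.3, -0.3]
gripper_width: 0.999
grip_force: 0.0
```

```bash
python3 g.py top log .566 .367 .018  block .482 .3583 .018; python3 -c "
from h import *
dm(.482,.3583,.038,.09)"
```

```text
log [565.3 365.2  38.7  39.6   7.9] 293
block [481.7 357.5  45.2  45.8   4.8] 476
dpos mm [-17.  356.7 115.7] dr [-0.04  0.15  2.99]
```

Emit:
arm_command(moves=[{"delta_pos": [0,0.02,0],"dr": [0,0,1],"claw": -1},{"delta_pos": [-0.003,0.055,0],"dr": [0,0,2],"claw": -1},{"delta_pos": [-0.005,0.095,0],"dr": [0,0,3],"claw": -1},{"delta_pos": [-0.007,0.135,0],"dr": [0,0,3],"claw": -1},{"delta_pos": [-0.009,0.175,0],"dr": [0,0,3],"claw": -1},{"delta_pos": [-0.011,0.215,0],"dr": [0,0,3],"claw": -1},{"delta_pos": [-0.013,0.255,0],"dr": [0,0,3],"claw": -1},{"delta_pos": [-0.015,0.295,0],"dr": [0,0,3],"claw": -1},{"delta_pos": [-0.017,0.33,0],"dr": [0,0,3],"claw": -1},{"delta_pos": [-0.018,0.35,0.005],"dr": [0,0,3],"claw": -1},{"delta_pos": [-0.018,0.357,0.015],"dr": [0,0,3],"claw": -1},{"delta_pos": [-0.018,0.357,0.04],"dr": [0,0,3],"claw": -1},{"delta_pos": [-0.018,0.357,0.07],"dr": [0,0,3],"claw": -1},{"delta_pos": [-0.018,0.357,0.097],"dr": [0,0,3],"claw": -1},{"delta_pos": [-0.018,0.357,0.112],"dr": [0,0,3],"claw": -1},{"delta_pos": [-0.018,0.357,0.115],"dr": [0,0,3],"claw": -1},{"delta_pos": [-0.018,0.357,0.115],"dr": [0,0,3],"claw": -1}])

```text
t: 30.47
tool_pos: [0.4809, 0.3575, 0.0359]
orientation: [-0.002, -0.045, 0.999, -0.001]
wrist_force: [0.5, -1.1, 0.6]
gripper_width: 1.003
grip_force: 0.0
```

Emit:
arm_command(moves=[{"delta_pos": [0,0,0],"dr": [0,0,0],"claw": -0.5},{"delta_pos": [0,0,0],"dr": [0,0,0],"claw": -0.2},{"delta_pos": [0,0,0],"dr": [0,0,0],"claw": -0.1},{"delta_pos": [0,0,0],"dr": [0,0,0],"claw": 0},{"delta_pos": [0,0,0],"dr": [0,0,0],"claw": 0.3},{"delta_pos": [0,0,0],"dr": [0,0,0],"claw": 0.6},{"delta_pos": [0,0,0],"dr": [0,0,0],"claw": 1},{"delta_pos": [0,0,0],"dr": [0,0,0],"claw": 1}])

```text
t: 31.13
tool_pos: [0.482, 0.3589, 0.0382]
orientation: [0.0, -0.045, 0.999, 0.0]
wrist_force: [-0.4, -0.6, 4.6]
gripper_width: 0.523
grip_force: 15.0
```

```bash
python3 -c "
from h import *
x=monitor.sense()['tool_pos'];print(x)
dm(.502+x[0]-.482,.1060,.035,.142)"
```

```text
[0.48204486 0.35892464 0.0381663 ]
dpos mm [   2.8 -253.7    3.1] dr [ 0.01  0.02 -2.98]
```

Emit:
arm_command(moves=[{"delta_pos": [0,0,-0.01],"dr": [0,0,0],"claw": 1},{"delta_pos": [0,0,-0.03],"dr": [0,0,0],"claw": 1},{"delta_pos": [0,-0.005,-0.055],"dr": [0,0,0],"claw": 1},{"delta_pos": [0,-0.02,-0.07],"dr": [0,0,0],"claw": 1},{"delta_pos": [0,-0.045,-0.075],"dr": [0,0,0],"claw": 1},{"delta_pos": [0.001,-0.08,-0.075],"dr": [0,0,-1],"claw": 1},{"delta_pos": [0.001,-0.115,-0.075],"dr": [0,0,-2],"claw": 1},{"delta_pos": [0.002,-0.15,-0.075],"dr": [0,0,-3],"claw": 1},{"delta_pos": [0.002,-0.185,-0.075],"dr": [0,0,-3],"claw": 1},{"delta_pos": [0.003,-0.215,-0.075],"dr": [0,0,-3],"claw": 1},{"delta_pos": [0.003,-0.24,-0.075],"dr": [0,0,-3],"claw": 1},{"delta_pos": [0.003,-0.251,-0.07],"dr": [0,0,-3],"claw": 1},{"delta_pos": [0.003,-0.254,-0.055],"dr": [0,0,-3],"claw": 1},{"delta_pos": [0.003,-0.254,-0.035],"dr": [0,0,-3],"claw": 1},{"delta_pos": [0.003,-0.254,-0.015],"dr": [0,0,-3],"claw": 1},{"delta_pos": [0.003,-0.254,-0.004],"dr": [0,0,-3],"claw": 1},{"delta_pos": [0.003,-0.254,0.001],"dr": [0,0,-3],"claw": 1},{"delta_pos": [0.003,-0.254,0.003],"dr": [0,0,-3],"claw": 1},{"delta_pos": [0.003,-0.254,0.003],"dr": [0,0,-3],"claw": 1},{"delta_pos": [0.003,-0.254,0.003],"dr": [0,0,-3],"claw": 1}])

```text
t: 32.8
tool_pos: [0.5021, 0.106, 0.0354]
orientation: [0.0, -0.071, 0.997, 0.0]
wrist_force: [-0.1, -0.6, -1.2]
gripper_width: 0.523
grip_force: 15.0
```

Emit:
arm_command(moves=[{"delta_pos": [0,0,0],"dr": [0,0,0],"claw": 0},{"delta_pos": [0,0,0],"dr": [0,0,0],"claw": -0.3},{"delta_pos": [0,0,0],"dr": [0,0,0],"claw": -0.7},{"delta_pos": [0,0,0],"dr": [0,0,0],"claw": -0.9},{"delta_pos": [0,0,0],"dr": [0,0,0],"claw": -0.9},{"delta_pos": [0,0,-0.015],"dr": [0,0,0],"claw": -0.9},{"delta_pos": [0,0,-0.045],"dr": [0,0,0],"claw": -0.9},{"delta_pos": [0,0,-0.08],"dr": [0,0,0],"claw": -0.9},{"delta_pos": [0,0,-0.115],"dr": [0,0,0],"claw": -1},{"delta_pos": [0,0,-0.125],"dr": [0,0,0],"claw": -1},{"delta_pos": [0,0,-0.125],"dr": [0,0,0],"claw": -1},{"delta_pos": [0,0,-0.125],"dr": [0,0,0],"claw": -1}])

```text
t: 33.8
tool_pos: [0.5019, 0.1056, 0.16]
orientation: [0.001, -0.071, 0.997, 0.0]
wrist_force: [-1.0, 0.2, -0.1]
gripper_width: 0.999
grip_force: 0.0
```

```bash
python3 -c "
from h import *
print(monitor.sense()['tool_pos'])
dm(.5660,.3675,.043,.09)"
```

```text
[0.50189724 0.10563496 0.16001244]
dpos mm [-100.4  250.1  117.1] dr [-0.    0.06  2.99]
```

Emit:
arm_command(moves=[{"delta_pos": [-0.008,0.02,0],"dr": [0,0,1],"claw": -1},{"delta_pos": [-0.024,0.055,0],"dr": [0,0,2],"claw": -1},{"delta_pos": [-0.038,0.093,0],"dr": [0,0,3],"claw": -1},{"delta_pos": [-0.053,0.13,0],"dr": [0,0,3],"claw": -1},{"delta_pos": [-0.068,0.168,0],"dr": [0,0,3],"claw": -1},{"delta_pos": [-0.083,0.205,0],"dr": [0,0,3],"claw": -1},{"delta_pos": [-0.095,0.234,0],"dr": [0,0,3],"claw": -1},{"delta_pos": [-0.1,0.248,0.003],"dr": [0,0,3],"claw": -1},{"delta_pos": [-0.1,0.25,0.005],"dr": [0,0,3],"claw": -1},{"delta_pos": [-0.1,0.25,0.015],"dr": [0,0,3],"claw": -1},{"delta_pos": [-0.1,0.25,0.04],"dr": [0,0,3],"claw": -1},{"delta_pos": [-0.1,0.25,0.07],"dr": [0,0,3],"claw": -1},{"delta_pos": [-0.1,0.25,0.098],"dr": [0,0,3],"claw": -1},{"delta_pos": [-0.1,0.25,0.113],"dr": [0,0,3],"claw": -1},{"delta_pos": [-0.1,0.25,0.117],"dr": [0,0,3],"claw": -1},{"delta_pos": [-0.1,0.25,0.117],"dr": [0,0,3],"claw": -1},{"delta_pos": [-0.1,0.25,0.117],"dr": [0,0,3],"claw": -1}])

```text
t: 35.22
tool_pos: [0.5655, 0.3666, 0.0431]
orientation: [-0.0, -0.045, 0.999, -0.0]
wrist_force: [-0.1, 0.1, -0.6]
gripper_width: 0.999
grip_force: 0.0
```

Emit:
arm_command(moves=[{"delta_pos": [0,0,0],"dr": [0,0,0],"claw": -0.5},{"delta_pos": [0,0,0],"dr": [0,0,0],"claw": -0.1},{"delta_pos": [0,0,0],"dr": [0,0,0],"claw": 0},{"delta_pos": [0,0,0],"dr": [0,0,0],"claw": 0.1},{"delta_pos": [0,0,0],"dr": [0,0,0],"claw": 0.3},{"delta_pos": [0,0,0],"dr": [0,0,0],"claw": 0.6},{"delta_pos": [0,0,0],"dr": [0,0,0],"claw": 1},{"delta_pos": [0,0,0],"dr": [0,0,0],"claw": 1}])

```text
t: 35.88
tool_pos: [0.5653, 0.3673, 0.043]
orientation: [0.0, -0.045, 0.999, -0.0]
wrist_force: [-0.3, 0.1, 1.6]
gripper_width: 0.475
grip_force: 15.0
```

```bash
python3 -c "
from h import *
x=monitor.sense()['tool_pos'];print(x)
dm(.5325+x[0]-.566,-.0915,.040,.142)"
```

```text
[0.56534128 0.36728882 0.04295109]
dpos mm [  74.6 -453.9    3. ] dr [-0.    0.   -2.98]
```

Emit:
arm_command(moves=[{"delta_pos": [0,0,-0.01],"dr": [0,0,0],"claw": 1},{"delta_pos": [0,0,-0.035],"dr": [0,0,0],"claw": 1},{"delta_pos": [0,0,-0.07],"dr": [0,0,0],"claw": 1},{"delta_pos": [0,-0.005,-0.1],"dr": [0,0,0],"claw": 1},{"delta_pos": [0.003,-0.02,-0.115],"dr": [0,0,0],"claw": 1},{"delta_pos": [0.007,-0.045,-0.12],"dr": [0,0,0],"claw": 1},{"delta_pos": [0.013,-0.08,-0.12],"dr": [0,0,-1],"claw": 1},{"delta_pos": [0.019,-0.115,-0.12],"dr": [0,0,-1],"claw": 1},{"delta_pos": [0.025,-0.15,-0.12],"dr": [0,0,-1],"claw": 1},{"delta_pos": [0.03,-0.185,-0.12],"dr": [0,0,-2],"claw": 1},{"delta_pos": [0.036,-0.22,-0.12],"dr": [0,0,-2],"claw": 1},{"delta_pos": [0.042,-0.255,-0.12],"dr": [0,0,-2],"claw": 1},{"delta_pos": [0.048,-0.29,-0.12],"dr": [0,0,-2],"claw": 1},{"delta_pos": [0.053,-0.325,-0.12],"dr": [0,0,-3],"claw": 1},{"delta_pos": [0.059,-0.36,-0.12],"dr": [0,0,-3],"claw": 1},{"delta_pos": [0.065,-0.395,-0.12],"dr": [0,0,-3],"claw": 1},{"delta_pos": [0.07,-0.428,-0.12],"dr": [0,0,-3],"claw": 1},{"delta_pos": [0.074,-0.447,-0.12],"dr": [0,0,-3],"claw": 1},{"delta_pos": [0.0745,-0.454,-0.12],"dr": [0,0,-3],"claw": 1},{"delta_pos": [0.0745,-0.454,-0.12],"dr": [0,0,-3],"claw": 1}])

```text
t: 37.55
tool_pos: [0.532, -0.0929, 0.1634]
orientation: [0.0, -0.07, 0.998, -0.0]
wrist_force: [0.7, 0.5, -1.6]
gripper_width: 0.482
grip_force: 15.0
```

Emit:
arm_command(moves=[{"delta_pos": [0,0,0.01],"dr": [0,0,0],"claw": 1},{"delta_pos": [0,0,0.035],"dr": [0,0,0],"claw": 1},{"delta_pos": [0,0,0.068],"dr": [0,0,0],"claw": 1},{"delta_pos": [0,0,0.095],"dr": [0,0,0],"claw": 1},{"delta_pos": [0,0,0.11],"dr": [0,0,0],"claw": 1},{"delta_pos": [0,0,0.118],"dr": [0,0,0],"claw": 1},{"delta_pos": [0,0,0.122],"dr": [0,0,0],"claw": 1},{"delta_pos": [0,0,0.123],"dr": [0,0,0],"claw": 1},{"delta_pos": [0,0,0.123],"dr": [0,0,0],"claw": 1},{"delta_pos": [0,0,0.123],"dr": [0,0,0],"claw": 0},{"delta_pos": [0,0,0.123],"dr": [0,0,0],"claw": -0.3},{"delta_pos": [0,0,0.123],"dr": [0,0,0],"claw": -0.7},{"delta_pos": [0,0,0.123],"dr": [0,0,0],"claw": -0.9},{"delta_pos": [0,0,0.123],"dr": [0,0,0],"claw": -0.9},{"delta_pos": [0,0,0.108],"dr": [0,0,0],"claw": -0.9},{"delta_pos": [0,0,0.075],"dr": [0,0,0],"claw": -0.9},{"delta_pos": [0,0,0.04],"dr": [0,0,0],"claw": -0.9},{"delta_pos": [0,0,0.005],"dr": [0,0,0],"claw": -0.9},{"delta_pos": [0,0,-0.02],"dr": [0,0,0],"claw": -0.9},{"delta_pos": [0,0,-0.02],"dr": [0,0,0],"claw": -0.9}])

```text
t: 39.22
tool_pos: [0.5343, -0.0922, 0.1881]
orientation: [0.004, -0.071, 0.997, -0.001]
wrist_force: [2.0, -0.0, 0.4]
gripper_width: 0.948
grip_force: 0.0
```

```bash
python3 -c "
from h import *
dm(.35,.45,.22,.142)"
```

```text
dpos mm [105.3 562.8 -34.5] dr [-0.18  0.41  0.01]
```

Retreat to the left and look.

Emit:
arm_command(moves=[{"delta_pos": [0.01,0.02,-0.03],"dr": [0,0,0],"claw": -0.9},{"delta_pos": [0.1,0.56,-0.03],"dr": [0,0,0],"claw": -0.9},{"delta_pos": [0.1,0.56,-0.03],"dr": [0,0,0],"claw": -0.9},{"delta_pos": [0.1,0.56,-0.03],"dr": [0,0,0],"claw": -0.9},{"delta_pos": [0.1,0.56,-0.03],"dr": [0,0,0],"claw": -0.9},{"delta_pos": [0.1,0.56,-0.03],"dr": [0,0,0],"claw": -0.9},{"delta_pos": [0.1,0.56,-0.03],"dr": [0,0,0],"claw": -0.9},{"delta_pos": [0.1,0.56,-0.03],"dr": [0,0,0],"claw": -0.9},{"delta_pos": [0.1,0.56,-0.03],"dr": [0,0,0],"claw": -0.9},{"delta_pos": [0.1,0.56,-0.03],"dr": [0,0,0],"claw": -0.9},{"delta_pos": [0.1,0.56,-0.03],"dr": [0,0,0],"claw": -0.9},{"delta_pos": [0.1,0.56,-0.03],"dr": [0,0,0],"claw": -0.9},{"delta_pos": [0.1,0.56,-0.03],"dr": [0,0,0],"claw": -0.9},{"delta_pos": [0.1,0.56,-0.03],"dr": [0,0,0],"claw": -0.9},{"delta_pos": [0.1,0.56,-0.03],"dr": [0,0,0],"claw": -0.9},{"delta_pos": [0.1,0.56,-0.03],"dr": [0,0,0],"claw": -0.9},{"delta_pos": [0.1,0.56,-0.03],"dr": [0,0,0],"claw": -0.9},{"delta_pos": [0.1,0.56,-0.03],"dr": [0,0,0],"claw": -0.9}])

```text
t: 40.72
tool_pos: [0.3537, 0.4475, 0.2127]
orientation: [-0.0, -0.071, 0.997, -0.0]
wrist_force: [0.3, -0.2, -0.9]
gripper_width: 0.95
grip_force: 0.0
```

```bash
python3 g.py top log .532 -.092 .015  barrel .514 .004 .015 block .502 .106 .015 slab .516 -.363 .055 jar .59 .134 .015 wedge .62 -.099 .015
```

```text
log [531.  -90.5  38.7  39.   45.8] 291
barrel [515.1   2.5  45.6  44.   33.3] 360
block [501.2 105.   44.4  44.7   8.2] 492
slab [ 515.9 -361.7   49.3  110.8    5.8] 1267
jar [588.9 133.   30.   31.5  69.3] 171
wedge [ 616.2 -104.1   32.9   37.4   50.3] 139
```

View pics/last.png

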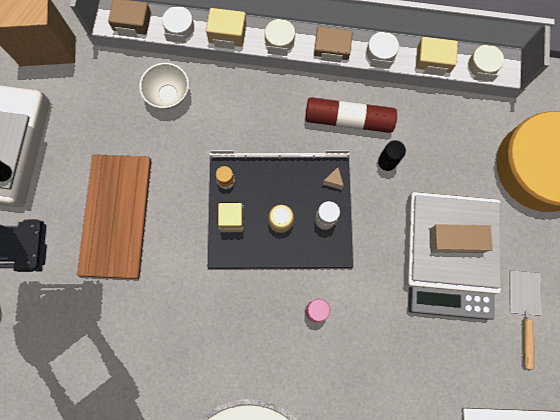

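All three front cheeses are back within about 2 mm: log (328,213), barrel (281,218), block (231,217). The slab is centred on the pan at (463,238), the jar and wedge haven't moved, and the arm is clear.

```bash
python3 -c "
from h import *
print(finish_job())"
```

```text
the job is handed in; nothing more can be done
None
```

The job is handed in (no verdict came back): the last picture shows the oblong cheese flat in the middle of the pan and the log, barrel and block upright within about 2 mm of where they stood. The jar and wedge look untouched, and about 41 of the 144 seconds were used.

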